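# Roll an ultrasonic horn into its V-rest and slide it up to the end stop

### The job

Get the loose titanium horn of the ultrasonic processor ready for its length check: push it by its side so that it rolls across the bench, up the bevelled edge and into the vee of the grey V-rest, and slide it along the vee with a push on its tip until its back face is home against the end stop. Push gently, with the fingertips or the outside of the fingers only: do not pinch the horn, pick it up or tip it, and leave the bottle, the beaker and the spanner where they are. Finish with the hand clear.

Things in the scene. Friction and masses are not known exactly. Their poses are not given: they have to be found in the camera images.
- horn: loose titanium horn, about 0.38 kg (25% lighter to 35% heavier), lying on the bench left or right of the rest, up to 0.35 rad off parallel: bright body 38 mm diameter x 70 mm, then a thin tip 13 mm diameter x 66 mm; 136 mm overall. Origin on its axis at mid length of the thick body; +x runs along it to the tip (y, z turn as it rolls). Centre of mass 7 mm from the origin towards the tip
- horn_tip (a point): centre of the flat end face of the thin tip, 101 mm from the horn's origin. At the start the tip points the same way as the rest's +x
- horn_back (a point): centre of the flat back face of the horn's thick body, 35 mm from its origin. The horn is polished and slippery (friction about 0.3); it rolls easily, square to its own axis, and stops within a few cm by itself. Pushed at one end it rather rolls than turns; pushed from both sides at opposite ends it turns on the spot
- rest: fixed dark grey plastic V-rest. Origin on the bench under the groove line, at the end stop's face; +x along the groove away from stop and robot, z up. 120 degree vee, x = 0 to 125 mm, 22.6 mm wide at the top, bottom line 1 mm above the bench; both lips 7.5 mm high, 3 mm flat on top, then a 15 degree bevel down to the bench, reached 42 mm from the groove line. A horn seated in it has its axis 23 mm above the bench
- rest_stop (a point): point on the face of the end stop (bright plate 46 mm wide, 36 mm high, 10 mm thick, closing the groove's end nearer the robot), on the groove line 23 mm above the bench: where the centre of the horn's back face must come to; the tip face is then at x = 136 mm of the rest
- rest_tongue (a point): middle of the top of the bright graduated tongue that continues the rest past the open end of the groove: 28 mm wide, 2.5 mm thick, x = 125 to 195 mm of the rest; the horn's tip overhangs it
- bottle: bystander: white closed sample bottle with green screw cap, 56 mm diameter, 95 mm high, standing on the other side of the rest; origin at the centre of its foot
- beaker: bystander: empty clear plastic beaker, 68 mm diameter, 85 mm high, on the left of the bench; origin at the centre of its foot
- spanner: bystander: steel spanner 160 mm long, 8 mm high, lying on the right of the bench; origin at mid length on the underside
- bench: the light grey laminate bench top, flat and fixed, its surface at height 0; origin at the middle of the top
Mind the look-alikes: they are no part of the job. Leave any purple or yellow look-alike of the horn alone.

How it is judged (in metres and radians):
On the way:
1. the horn has rolled into the vee and lies in it, its body not past the groove's ends (y of horn in the frame of rest between -0.003 and 0.003 m and z of horn in the frame of rest below 0.0248 m and x of horn in the frame of rest between 0.032 and 0.105 m and angle between the x axis of horn and the x axis of rest, either way round below 0.06 rad), for 0.2 s.
At the end, for the whole second after the job is handed in: The horn lies at rest in the vee: its axis within 2.5 mm sideways of the groove line, within 0.04 rad of parallel and no more than 1.5 mm above its seated height, tip away from the stop, and its back face within 3 mm of the end stop (y of horn in the frame of rest between -0.0025 and 0.0025 m and z of horn in the frame of rest between 0.0205 and 0.0245 m and x of horn in the frame of rest between 0.032 and 0.038 m and angle between the x axis of horn and the x axis of rest, either way round below 0.04 rad and x of horn_tip in the frame of rest above 0.13 m and linear speed of horn below 0.01 m/s); the robot touches nothing.
It fails at once if the horn was lifted: its middle rose 8 mm higher than when it rolls over the lip (height (world z) of horn above 0.0345 m).
It fails at once if the horn was carried: the fingers bore it while it rested on neither the bench nor the rest (contact force between the fingers and horn above 2.5 N and contact force between horn and bench below 0.05 N and contact force between horn and rest below 0.05 N).
It fails at once if the horn was tipped up or down by more than 0.3 rad (angle between horn's own x axis and vertical below 1.27 rad or angle between horn's own x axis and vertical above 1.87 rad).
It fails at once if the bottle, the beaker or the spanner was moved by more than 15 mm (distance of any of bottle, beaker, spanner from where it was at the start of the episode above 0.015 m).
It fails at once if the horn was pinched or rammed: the fingers pressed on it with over 36 N in all (contact force between the fingers and horn above 36 N).
It also fails if it takes over 67 s, if anything falls off the work surface, if the arm or the gripper's body presses on something with over 40 N, if the wrist force passes 120 N, or if a joint passes its speed limit or range.

### The arm

A 6-joint arm with a two-finger parallel gripper is mounted at the origin on the work surface. World frame = base frame: x ahead of the robot, y to its left, z up, the work surface at z = 0. Lengths are in mm, angles in rad, forces in N, time in s.
With the tool pointing down it reaches from about 400 to 925 mm from the base axis. Payload 12.5 kg.
Tool frame: the origin (TCP) lies midway between the tips of the shut fingers; the grasp point (between the pads) lies 19 mm behind it; z points along the fingers, y is the line along which they close (so a half turn about z gives the same grasp; the last joint's range is limited). The gripper opens to 95 mm and grips with 3 to 60 N. Pads are 20 mm wide; open, the fingers measure 119 mm over their backs; the gripper's body (75 mm by 180 mm) begins 59 mm behind the grasp point.
Start: joints at [-1.222, 0.491, 1.559, -0, 1.092, -0.106], TCP at [274.576, -561.476, 214.661] pointing down, gripper open.
Joint ranges: [-3.1, 3.1], [-0.84, 2.19], [0.05, 2.79], [-1.13, 4.28], [0.06, 2.93], [-2.69, 2.69]. Speed limits (rad/s): [2.22, 2.22, 2.79, 3.14, 3.14, 3.14].

### API

Orientations are given as [roll, pitch, yaw] about the fixed x, y, z axes, in that order (R = Rz(yaw) Ry(pitch) Rx(roll)).
In Python, from cell import state, read_camera, camera_info, env gives the robot as it stands.
- The arm moves only by the tool move_arm, never from a script. Its argument "commands" is a list of rows, each a list of 3 entries, a list of its own where there are three numbers: the shift along the world's x, y, z in cm, then the turn, a rotation vector about the world's x, y, z in degrees, then the opening, from 0 (shut) to 1 (fully open). A call has 1 to 10 rows; each row shifts and turns the commanded pose from where the row before left it; what a row does not reach is not made up. A row lasts 1/10 s, in which the tool goes at most 50 mm and 8.59 degrees, less where a joint would pass 70% of its speed; a pose out of reach is approached as far as the arm can. A call with a gripper value outside its range is refused whole. The fingers move at their own pace and stop on an object; the grip force is fixed at half the most. Time passes only in rows, so rows that do not move let the fingers close. It gives the time, the measured TCP pose, the force, the opening and the grip force at its end, in the units of the state.
- state(): the state, without advancing time (a new reading comes with each control period).
- read_camera(name): name is "scene" or "side" or "wrist"; returns the picture (420x560x3 uint8, blue, green, red); there is no depth.
- camera_info(name): a dict with "K" (3x3 intrinsics, pixels), "cam_to_world" (4x4, takes a point from camera to world coordinates). Camera axes: x right, y down, z forward; pixel columns grow to the right and rows downward; lengths in mm; the calibration is good to about 2 mm. A picture is of the moment at which its call begins: read the wrist's pose just before it. camera_info takes no time and is no camera call; for the wrist camera it gives the pose at the moment of the call.
- env.job_done(): hands the job in; it is judged then, once.
The state is a dict: "t": time; "joints": joint angles; "qvel": joint speeds; "tau": joint torques, N m; "eef_pos": TCP position; "tcp_rot": TCP orientation; "ft_force": force on the tool from outside, world axes, zero at the start; "moment": the same for the moment, N m; "opening": opening from 0.0 (shut) to 1.0 (fully open); "grip_force": force on a finger pad.
Only numpy, scipy, OpenCV 4.12 (cv2) and the standard library are available. Lean on these libraries where they do the work, as an engineer would, in place of code of your own. Each camera call takes 0.05 s, during which the arm holds its last target. There are 200 camera calls.

## Working session

There is one attempt and no reset: what is moved stays moved. The work goes in short steps, Python scripts to look and compute and a tool call to move; the robot and the scene stay as the last step left them, time stands still between calls to the robot, and variables do not carry over. Pictures are saved under pics/ and viewed, at most 10 in all, crops included, and the job is handed in when it is done.

Besides the shell and the picture viewer there is one more tool, called as name([rows], argument=value, ...), one row to a line, values as JSON. move_arm: Moves the arm, as the interface text tells. Its arguments: {"type":"object","properties":{"commands":{"type":"array"}},"required":["commands"]}

```bash
mkdir -p pics
cat > h.py <<'E'
import numpy as np, cv2
from cell import state, read_camera, camera_info, env
def ray(info,u,v,z):
    K=np.array(info["K"]);T=np.array(info["cam_to_world"])
    d=T[:3,:3]@np.linalg.inv(K)@np.array([u,v,1.]);o=T[:3,3]
    return o+d*(z-o[2])/d[2]
def proj(info,p):
    K=np.array(info["K"]);T=np.linalg.inv(np.array(info["cam_to_world"]))
    c=K@(T[:3,:3]@np.array(p)+T[:3,3]);return c[:2]/c[2]
E
python3 - <<'E'
from h import *
for n in("scene","side","wrist"):
    i=camera_info(n);im=read_camera(n);cv2.imwrite(f"pics/{n}0.png",im)
    print(n,np.round(i["K"],0).tolist(),np.round(i["cam_to_world"],2).tolist())
a=[cv2.imread(f"pics/{n}0.png") for n in("scene","side")]
print(state())
E
```

```text
scene [[459.0, 0.0, 284.0], [0.0, 459.0, 211.0], [0.0, 0.0, 1.0]] [[-0.75, 0.52, -0.41, 1054.43], [0.66, 0.6, -0.45, 517.65], [0.01, -0.61, -0.79, 949.29], [0.0, 0.0, 0.0, 1.0]]
side [[444.0, 0.0, 280.0], [0.0, 444.0, 214.0], [0.0, 0.0, 1.0]] [[-0.93, -0.2, 0.32, 179.35], [-0.37, 0.49, -0.79, 992.07], [0.0, -0.85, -0.53, 699.74], [0.0, 0.0, 0.0, 1.0]]
wrist [[319.0, 0.0, 279.0], [0.0, 319.0, 211.0], [0.0, 0.0, 1.0]] [[0.44, -0.86, -0.24, 342.26], [-0.9, -0.42, -0.12, -526.78], [-0.0, 0.27, -0.96, 385.55], [0.0, 0.0, 0.0, 1.0]]
{'t': 0.15, 'joints': array([-1.22158997e+00,  4.91381552e-01,  1.55925026e+00,  9.66128011e-06,
        1.09172424e+00, -1.05584815e-01]), 'qvel': array([ 0.00022537, -0.00371558, -0.00147427,  0.00050341,  0.00141461,
       -0.0013327 ]), 'tau': array([ 1.66069403e-03, -6.12898278e+01, -2.58279026e+01,  6.92956522e-02,
        4.73380520e-02, -7.59894488e-05]), 'eef_pos': array([ 274.52461493, -561.30939225,  214.24095575]), 'tcp_rot': array([-3.14083441e+00, -8.89760906e-05,  4.54786683e-01]), 'ft_force': array([ 0.70040313, -0.43049336, -0.65617744]), 'moment': array([-0.00858669, -0.00778748,  0.01528514]), 'grip_force': 0.0, 'opening': 1.0024151561141046}
```

View pics/scene0.png

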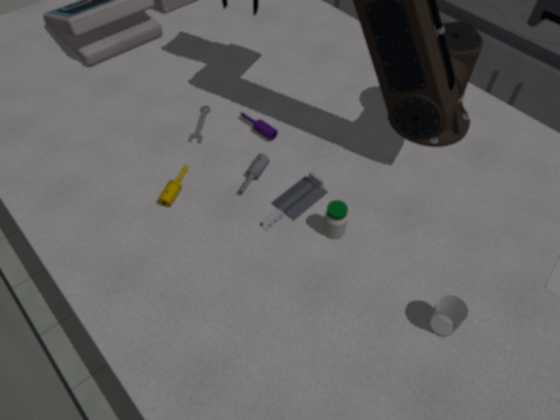

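View pics/side0.png

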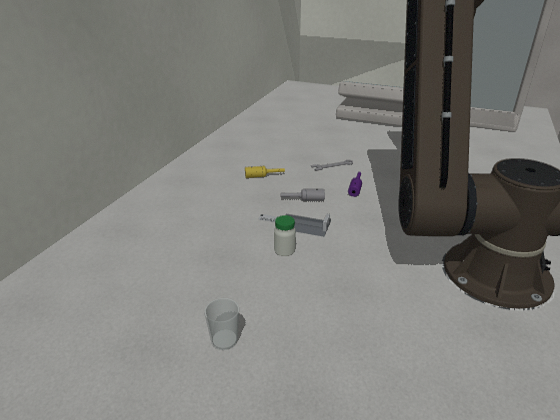

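The scene picture shows the grey horn, with its body at about (258,165) and its tip end at (240,191). It also shows the rest, with the stop at about (317,180) and the tongue end at (264,226). The purple and yellow look-alikes lie to either side, and the bottle (337,220) is beyond the rest.

Run:
```python
from h import *
i=camera_info("scene");s=camera_info("side")
for n,u,v,z in [("body back",263,158,19),("tip",240,192,19),("stop top",316,178,36),("tongue end",264,226,3),("bottlecap",337,209,95),("purple",265,130,15),("purple tip",242,115,15),("yellow",172,185,15),("spanner1",206,108,4),("spanner2",195,141,4)]:
    print(n,np.round(ray(i,u,v,z)))
for n,u,v,z in [("body back",324,195,19),("tip",281,196,19),("stop top",328,216,36),("tongue end",261,217,3),("bottlecap",285,222,95)]:
    print("side",n,np.round(ray(s,u,v,z)))
a=cv2.imread("pics/scene0.png")[90:250,170:370];b=cv2.imread("pics/side0.png")[150:260,230:370]
b=cv2.resize(b,(200,157));b=cv2.copyMakeBorder(b,0,3,0,0,0)
cv2.imwrite("pics/c.png",cv2.resize(np.vstack([a]),None,fx=3.7,fy=3.7,interpolation=cv2.INTER_CUBIC))
```

```text
body back [ 501. -190.   19.]
tip [ 626. -135.   19.]
stop top [452. -29.  36.]
tongue end [642. -18.   3.]
bottlecap [521. 109.  95.]
purple [ 421. -277.   15.]
purple tip [ 431. -374.   15.]
yellow [ 746. -277.   15.]
spanner1 [ 489. -484.    4.]
spanner2 [ 599. -385.    4.]
side body back [ 499. -181.   19.]
side tip [ 622. -125.   19.]
side stop top [446. -40.  36.]
side tongue end [640. -13.   3.]
side bottlecap [514. 119.  95.]
```

View pics/c.png

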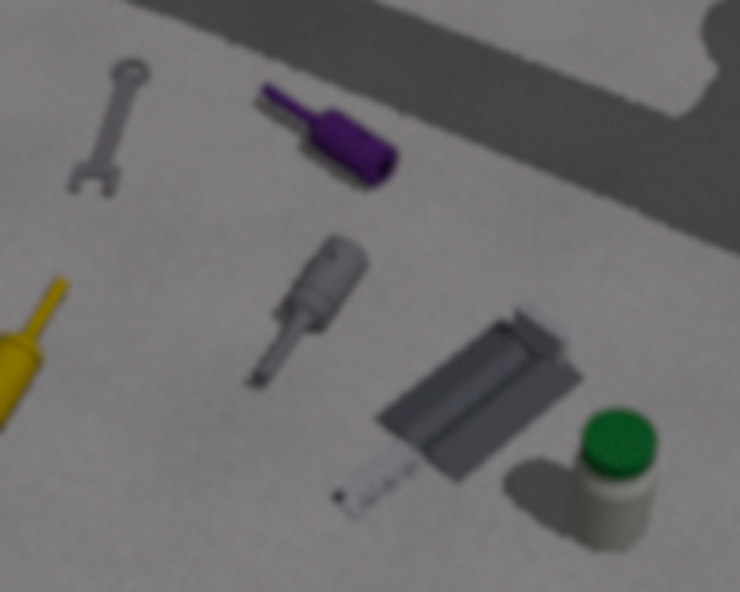

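The crop confirms this: the horn's tip leans towards the rest, about 0.3 rad off the groove line. The horn's origin is near (532,-171). I'll move the hand over it for a closer look.

move_arm([
  [[2.3, 4, 0], [0, 0, 0], 0.63],
  [[2.3, 4, 0], [0, 0, 0], 0.63],
  [[2.3, 4, 0], [0, 0, 0], 0.63],
  [[2.3, 4, 0], [0, 0, 0], 0.63],
  [[2.3, 4, 0], [0, 0, 0], 0.63],
  [[2.3, 4, 0], [0, 0, 0], 0.63],
  [[2.3, 4, 0], [0, 0, 0], 0.63],
  [[2.3, 4, 0], [0, 0, 0], 0.63],
  [[2.3, 4, 0], [0, 0, 0], 0.63],
  [[2.3, 4, 0], [0, 0, 0], 0.63],
])

```text
t: 1.15
eef_pos: [505.2, -159.7, 214.6]
tcp_rot: [3.142, 0.0, 0.455]
ft_force: [0.2, -0.8, -0.0]
opening: 0.631
grip_force: 0.0
```

Run:
```python
from h import *
for k in range(4): im=read_camera("wrist")
i=camera_info("wrist");im=read_camera("wrist");s=state();print(s["eef_pos"],s["tcp_rot"],s["opening"])
import pickle;pickle.dump(i,open("w1.pkl","wb"));cv2.imwrite("pics/w1.png",im)
```

```text
[ 504.41497799 -161.53437793  214.49333886] [-3.14149440e+00  3.91625574e-04  4.55540436e-01] 0.6274241127881147
```

View pics/w1.png

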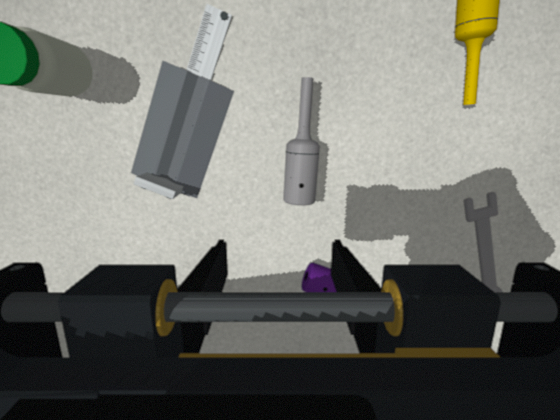

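The wrist view shows the horn with its tip end at (307,79) and back end at (299,203). The rest's bench corners are at (164,61), (234,92), (133,173) and (197,197), and the tongue end is at about (219,8).

Run:
```python
from h import *;import pickle
i=pickle.load(open("w1.pkl","rb"))
r=lambda u,v,z:ray(i,u,v,z)
c=[r(*p,0) for p in [(164,61),(234,92),(133,173),(197,197)]]
f=(c[0]+c[1])/2;n=(c[2]+c[3])/2
print("corners",np.round(c,1).tolist());print("mid far",f,"near",n,"len",np.linalg.norm(f-n),"w",np.linalg.norm(c[0]-c[1]),np.linalg.norm(c[2]-c[3]))
e=(f-n)[:2];print("rest yaw",np.arctan2(e[1],e[0]),"edge yaws",[np.arctan2(*(c[a]-c[a+2])[[1,0]]) for a in(0,1)])
t=r(307,79,19);b=r(299.5,202,12);print("tip",t,"back",b,np.linalg.norm((t-b)[:2]),"yaw",np.arctan2(*(t-b)[[1,0]]))
print("tongue", r(213,8,2))
a=(t-b)/np.linalg.norm(t-b);o=t-101*a;print("horn origin",o)
th=np.arctan2(e[1],e[0]);u=np.array([np.cos(th),np.sin(th)]);R0=f[:2]-125*u
print("rest origin",R0,"horn in rest",(o[:2]-R0)@u,(o[:2]-R0)@np.array([-u[1],u[0]]))
```

```text
corners [[573.7, 16.8, 0.0], [578.5, -66.0, 0.0], [439.7, 6.3, 0.0], [446.3, -74.8, 0.0]]
mid far [576.12746953 -24.60213208   0.        ] near [442.98443599 -34.28566827   0.        ] len 133.49471244795615 w 82.99011614906084 81.39567468569325
rest yaw 0.07260249065113872 edge yaws [np.float64(0.0785081047168063), np.float64(0.06660957309000551)]
tip [ 624.69807447 -133.67923896   19.        ] back [ 499.17741792 -189.77203117   12.        ] 137.4839501888972 yaw 0.42025710934951077
tongue [645.16023949 -12.20066743   2.        ]
horn origin [ 532.60597308 -174.83344615   13.86423408]
rest origin [451.45676994 -33.66947267] horn in rest 70.69556879657793 -146.67855035157487
```

move_arm([
  [[2.85, -1.25, 0], [0, 0, -2], 0.63],
  [[0, 0, -4], [0, 0, 0], 0.63],
  [[0, 0, -4], [0, 0, 0], 0.63],
  [[0, 0, -4], [0, 0, 0], 0.63],
  [[0, 0, -4], [0, 0, 0], 0.63],
  [[0, 0, -3], [0, 0, 0], 0.63],
  [[0, 0, -1.2], [0, 0, 0], 0.63],
  [[0, 0, 0], [0, 0, 0], 0.63],
])

```text
t: 2.2
eef_pos: [532.2, -174.8, 11.6]
tcp_rot: [-3.14, 0.002, 0.418]
ft_force: [-0.4, 0.5, 1.0]
opening: 0.63
grip_force: 0.0
```

Run:
```python
from h import *
i=camera_info("wrist");im=read_camera("wrist");s=state();print(s["eef_pos"],s["tcp_rot"],s["ft_force"])
cv2.imwrite("pics/w2.png",im)
```

```text
[ 532.92294099 -174.85068627   12.94055083] [-3.14144345e+00  2.64469943e-04  4.18662869e-01] [0.20241027 0.03652534 0.1983688 ]
```

View pics/w2.png

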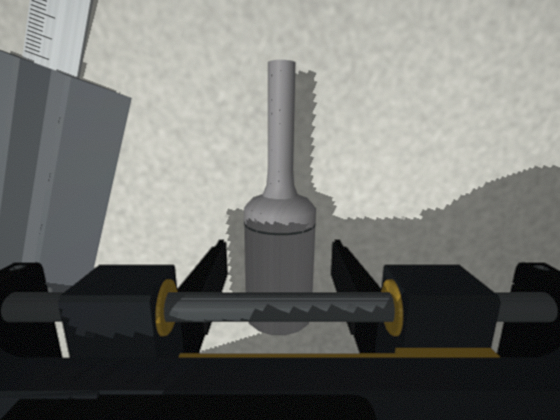

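The wrist view shows the horn centred between the open fingers and lined up with the hand. I'll turn the hand clockwise so that the couple swings it.

move_arm([
  [[0, 0, 0], [0, 0, -6], 0.63],
  [[0, 0, 0], [0, 0, -6], 0.63],
  [[0, 0, 0], [0, 0, -6], 0.63],
  [[0, 0, 0], [0, 0, -6], 0.63],
  [[0, 0, 0], [0, 0, -5], 0.63],
  [[0, 0, 0], [0, 0, -4], 0.63],
  [[0, 0, 0], [0, 0, -3], 0.63],
  [[0, 0, 0], [0, 0, -3], 0.63],
  [[0, 0, 0], [0, 0, -3], 0.63],
  [[0, 0, 0], [0, 0, -3], 0.63],
])

```text
t: 3.25
eef_pos: [533.9, -174.7, 14.8]
tcp_rot: [3.141, -0.003, -0.368]
ft_force: [0.5, -0.6, -0.2]
opening: 0.632
grip_force: 0.3
```

```bash
cat >> h.py <<'E'
def tip(im,info,roi,lo,hi,z=19):
    pass
E
python3 - <<'E'
from h import *
i=camera_info("wrist");im=read_camera("wrist");s=state();print(s["eef_pos"],s["tcp_rot"],s["ft_force"])
cv2.imwrite("pics/w3.png",im)
import pickle;pickle.dump(i,open("w3.pkl","wb"))
E
```

```text
[ 533.88790734 -174.66556726   14.81086737] [ 3.1412783  -0.00316368 -0.37099066] [ 0.72416975 -1.06645718 -0.39523806]
```

View pics/w3.png

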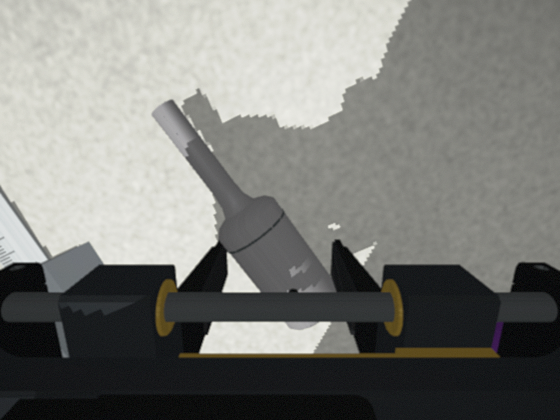

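The fingers touch the body at both ends. The tip end is at (165,107), the neck is at about (232,200), and the horn is turning.

Run:
```python
from h import *;import pickle
i=pickle.load(open("w3.pkl","rb"))
t=ray(i,165,108,19);n=ray(i,231,200,19)
d=t-n;print(t,n,np.linalg.norm(d),np.arctan2(d[1],d[0]))
```

```text
[ 630.62848956 -149.97167425   19.        ] [ 575.33951112 -162.02467865   19.        ] 56.587507917621764 0.21464196008752462
```

move_arm([
  [[0, 0, 0], [0, 0, -2.5], 0.63],
  [[0, 0, 0], [0, 0, -2.5], 0.63],
  [[0, 0, 0], [0, 0, -2.8], 0.63],
  [[0, 0, 0], [0, 0, 0], 0.63],
  [[0, 0, 0], [0, 0, 5], 0.63],
  [[0, 0, 0], [0, 0, 7], 0.63],
  [[0, 0, 0], [0, 0, 8], 0.63],
  [[0, 0, 0], [0, 0, 8], 0.63],
  [[0, 0, 4], [0, 0, 8], 0.63],
  [[0, 0, 5], [0, 0, 8], 0.63],
])

```text
t: 4.3
eef_pos: [532.3, -173.9, 103.1]
tcp_rot: [-3.14, 0.002, 0.274]
ft_force: [0.9, -0.8, -0.5]
opening: 0.628
grip_force: 0.0
```

move_arm([
  [[0, -1, 4], [0, 0, 8], 0.63],
  [[0, -2, 0], [0, 0, 8], 0.63],
  [[0, -2, 0], [0, 0, 8], 0.63],
  [[0, -1, 0], [0, 0, 8], 0.63],
  [[0, 0, 0], [0, 0, 8], 0.63],
  [[0, 0, 0], [0, 0, 8], 0.63],
  [[0, 0, 0], [0, 0, 8], 0.63],
  [[0, 0, 0], [0, 0, 8], 0.4],
  [[0, 0, 0], [0, 0, 8], 0.4],
  [[0, 0, 0], [0, 0, 0], 0.4],
])

```text
t: 5.3
eef_pos: [533.2, -234.2, 143.7]
tcp_rot: [3.14, 0.001, 1.527]
ft_force: [-0.6, -0.5, -0.4]
opening: 0.44
grip_force: 0.0
```

Run:
```python
from h import *
i=camera_info("wrist");im=read_camera("wrist");s=state();print(s["eef_pos"],s["tcp_rot"],s["ft_force"],s["opening"])
cv2.imwrite("pics/w4.png",im)
import pickle;pickle.dump(i,open("w4.pkl","wb"))
```

```text
[ 533.11486495 -234.13508329  143.51468758] [3.14048970e+00 5.24113160e-04 1.52129471e+00] [-0.14822954 -0.00375099 -0.69827113] 0.41761171810432973
```

View pics/w4.png

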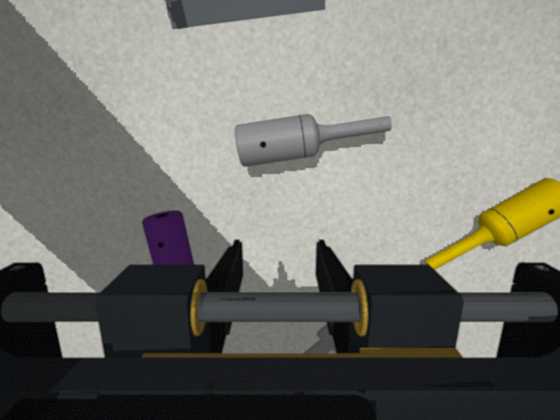

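The horn now lies almost parallel to the rest's near edge, which runs from (176,27) to (325,10). The horn's back is at about (238,146) and its tip at (389,124).

Run:
```python
from h import *;import pickle
i=pickle.load(open("w4.pkl","rb"))
t=ray(i,389.5,124.5,19);b=ray(i,237.5,145.5,19)
d=t-b;print("tip",t,"back",b,np.linalg.norm(d),np.arctan2(d[1],d[0]))
p=ray(i,176,27,0);q=ray(i,325,10,0);d=q-p;print("edge",p,q,np.linalg.norm(d),np.arctan2(d[1],d[0]))
a=ray(i,236,130,19);c=ray(i,302,118,19) # silhouette far side
print(np.arctan2(*(c-a)[[1,0]]))
im=cv2.imread("pics/w4.png");g=cv2.GaussianBlur(cv2.cvtColor(im,cv2.COLOR_BGR2GRAY).astype(float),(3,3),0)
# rest edge: largest negative->positive gradient
def fit(us,v0,v1,sign,z):
    P=[]
    for u in us:
        k=np.argmax(sign*np.gradient(g[:,u])[v0:v1])+v0;P.append(ray(i,u,k,z)[:2])
    P=np.array(P);vx,vy,x,y=cv2.fitLine(P.astype(np.float32),cv2.DIST_HUBER,0,.01,.01).ravel();return vy/vx,(x,y)
print("rest edge",fit(range(195,315,5),2,40,1,0))
print("tip far edge",fit(range(330,386,4),105,140,-1,19),"body far",fit(range(242,296,4),105,140,-1,19))
```

```text
tip [ 634.95598707 -164.22256425   19.        ] back [ 497.51467779 -176.75192788   19.        ] 138.01122580566414 0.09091027737875013
edge [448.90755743 -73.24019935   0.        ] [580.29705874 -65.63883802   0.        ] 131.60920085034027 0.05778922630868074
0.13015254979093083
rest edge (np.float32(0.0709243), (np.float32(516.66205), np.float32(-69.46611)))
tip far edge (np.float32(0.10412911), (np.float32(606.2841), np.float32(-159.19048))) body far (np.float32(0.10247837), (np.float32(527.87585), np.float32(-154.93584)))
```

move_arm([
  [[0.4, 0.1, -4], [0, 0, 6.8], 0.3],
  [[0.4, 0.1, -4], [0, 0, 0], 0.3],
  [[0, 0, -3.5], [0, 0, 0], 0.3],
  [[0, 0, -1.4], [0, 0, 0], 0.3],
  [[0, 0, 0], [0, 0, 0], 0.3],
  [[0, 0.5, 0], [0, 0, 0], 0.3],
  [[0, 0.5, 0], [0, 0, 0], 0.3],
  [[0, 0.4, 0], [0, 0, 0], 0.3],
  [[0, 0.3, 0], [0, 0, 0], 0.3],
  [[0, 0.3, 0], [0, 0, 0], 0.3],
])

```text
t: 6.35
eef_pos: [541.3, -211.7, 14.3]
tcp_rot: [3.141, 0.001, 1.642]
ft_force: [0.6, 0.3, 0.7]
opening: 0.301
grip_force: 0.0
```

move_arm([
  [[-0.02, 0.3, 0], [0, 0, 0], 0.3],
  [[-0.03, 0.4, 0], [0, 0, 0], 0.3],
  [[-0.03, 0.4, 0], [0, 0, 0], 0.3],
  [[-0.03, 0.4, 0], [0, 0, 0], 0.3],
  [[-0.03, 0.4, 0], [0, 0, 0], 0.3],
  [[-0.03, 0.4, 0], [0, 0, 0], 0.3],
  [[-0.03, 0.4, 0], [0, 0, 0], 0.3],
  [[-0.03, 0.4, 0], [0, 0, 0], 0.3],
  [[-0.03, 0.4, 0], [0, 0, 0], 0.3],
  [[-0.03, 0.4, 0], [0, 0, 0], 0.3],
])

```text
t: 7.35
eef_pos: [538.1, -172.7, 13.7]
tcp_rot: [3.142, -0.0, 1.642]
ft_force: [0.5, 0.2, -0.2]
opening: 0.3
grip_force: 0.1
```

Run:
```python
from h import *
i=camera_info("wrist");im=read_camera("wrist");s=state();print(s["eef_pos"],s["tcp_rot"],s["ft_force"],s["opening"])
cv2.imwrite("pics/w5.png",im)
import pickle;pickle.dump(i,open("w5.pkl","wb"))
```

```text
[ 538.02474154 -172.12277709   13.64418098] [-3.14144790e+00 -2.24645141e-04  1.64185625e+00] [-0.37975059  0.33695323 -0.31329106] 0.2996442000432572
```

View pics/w5.png

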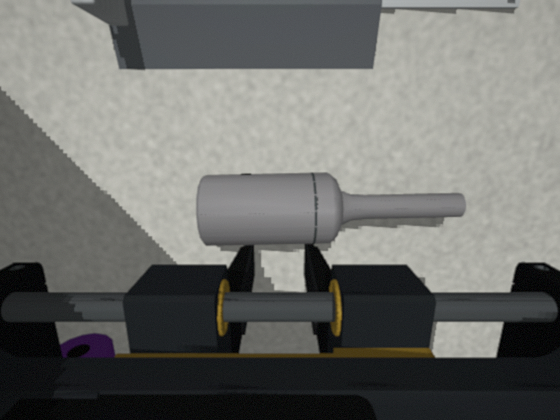

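The horn rolls ahead of both fingertips, parallel to the rest's bevel edge at row 68. I'll keep pushing.

move_arm([
  [[-0.03, 0.4, 0], [0, 0, 0], 0.3],
  [[-0.03, 0.4, 0], [0, 0, 0], 0.3],
  [[-0.03, 0.4, 0], [0, 0, 0], 0.3],
  [[-0.03, 0.4, 0], [0, 0, 0], 0.3],
  [[-0.03, 0.4, 0], [0, 0, 0], 0.3],
  [[-0.03, 0.4, 0], [0, 0, 0], 0.3],
  [[-0.03, 0.4, 0], [0, 0, 0], 0.3],
  [[-0.03, 0.4, 0], [0, 0, 0], 0.3],
  [[-0.03, 0.4, 0], [0, 0, 0], 0.3],
  [[-0.03, 0.4, 0], [0, 0, 0], 0.3],
])

```text
t: 8.4
eef_pos: [535.2, -132.6, 13.7]
tcp_rot: [3.141, 0.0, 1.642]
ft_force: [0.5, -0.2, -0.0]
opening: 0.301
grip_force: 0.1
```

move_arm([
  [[-0.03, 0.4, 0], [0, 0, 0], 0.3],
  [[-0.03, 0.4, 0], [0, 0, 0], 0.3],
  [[-0.03, 0.4, 0], [0, 0, 0], 0.3],
  [[-0.03, 0.4, 0], [0, 0, 0], 0.3],
  [[-0.03, 0.4, 0], [0, 0, 0], 0.3],
  [[-0.03, 0.4, 0], [0, 0, 0], 0.3],
  [[-0.03, 0.4, 0], [0, 0, 0], 0.3],
  [[-0.03, 0.4, 0], [0, 0, 0], 0.3],
  [[-0.02, 0.3, 0], [0, 0, 0], 0.3],
  [[-0.02, 0.3, 0], [0, 0, 0], 0.3],
])

```text
t: 9.4
eef_pos: [532.6, -95.0, 13.8]
tcp_rot: [3.141, 0.0, 1.642]
ft_force: [-0.8, -3.2, 1.4]
opening: 0.297
grip_force: 1.7
```

Run:
```python
from h import *
i=camera_info("wrist");im=read_camera("wrist");s=state();print(s["eef_pos"],s["tcp_rot"],s["ft_force"],s["opening"])
cv2.imwrite("pics/w6.png",im)
import pickle;pickle.dump(i,open("w6.pkl","wb"))
```

```text
[532.40761569 -94.53197952  13.74991984] [3.14130879e+00 6.80169595e-05 1.64165983e+00] [-0.47266791  0.01419603  0.53960238] 0.29568369120094834
```

View pics/w6.png

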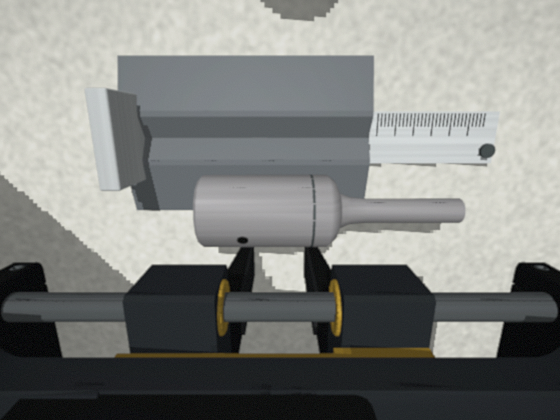

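The horn is at the foot of the bevel and parallel to the groove, with its body (columns 195–340) within the vee's length (about 145–370). Next comes a slow push up and over the lip.

move_arm([
  [[-0.02, 0.25, 0], [0, 0, 0], 0.3],
  [[-0.02, 0.25, 0], [0, 0, 0], 0.3],
  [[-0.02, 0.25, 0], [0, 0, 0], 0.3],
  [[-0.02, 0.25, 0], [0, 0, 0], 0.3],
  [[-0.02, 0.25, 0], [0, 0, 0], 0.3],
  [[-0.02, 0.25, 0], [0, 0, 0], 0.3],
  [[-0.02, 0.25, 0], [0, 0, 0], 0.3],
  [[-0.02, 0.25, 0], [0, 0, 0], 0.3],
  [[-0.02, 0.2, 0], [0, 0, 0], 0.3],
  [[-0.01, 0.2, 0], [0, 0, 0], 0.3],
])

```text
t: 10.45
eef_pos: [530.2, -70.5, 13.5]
tcp_rot: [-3.141, -0.0, 1.642]
ft_force: [0.2, 0.1, 0.2]
opening: 0.301
grip_force: 0.1
```

move_arm([
  [[-0.01, 0.15, 0], [0, 0, 0], 0.3],
  [[-0.01, 0.15, 0], [0, 0, 0], 0.3],
  [[-0.01, 0.15, 0], [0, 0, 0], 0.3],
  [[-0.01, 0.1, 0], [0, 0, 0], 0.3],
  [[0, 0, 0], [0, 0, 0], 0.3],
  [[0, 0, 0], [0, 0, 0], 0.3],
])

```text
t: 11.05
eef_pos: [530.1, -65.5, 13.7]
tcp_rot: [3.141, 0.0, 1.642]
ft_force: [0.6, -0.8, 0.5]
opening: 0.301
grip_force: 0.0
```

Run:
```python
from h import *
i=camera_info("wrist");im=read_camera("wrist");s=state();print(s["eef_pos"],s["tcp_rot"],s["ft_force"],s["opening"])
cv2.imwrite("pics/w7.png",im)
import pickle;pickle.dump(i,open("w7.pkl","wb"))
```

```text
[530.07890175 -65.52314884  13.64188172] [3.14152662e+00 9.82051323e-06 1.64156749e+00] [ 0.48594289 -0.00177031  0.46287523] 0.30037127772667815
```

View pics/w7.png

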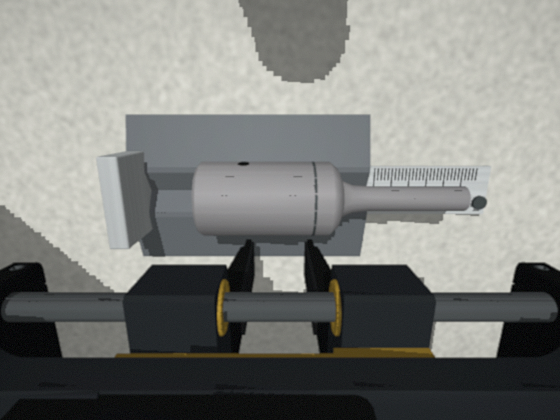

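The horn lies in the vee over the tongue with the fingers unloaded. Its back end is at about (194,199) and its tip end at (468,198). No picture views are left, so I'll work from numbers.

Run:
```python
from h import *;import pickle
i=pickle.load(open("w7.pkl","rb"))
th=.071;u=np.array([np.cos(th),np.sin(th)]);n=np.array([-u[1],u[0]])
# rest from this view: bench corners of far edge and far end, stop plate
c1=ray(i,126,115,0);c2=ray(i,370,115,0);print("far edge",c1,c2,np.arctan2(*(c2-c1)[[1,0]]))
R0=c2[:2]-125*u-42*n;print("R0",R0, "old 451.5,-33.7")
st=[ray(i,143,152,36),ray(i,129,246,36)];print("stop top corners",[((p[:2]-R0)@u,(p[:2]-R0)@n) for p in st])
for nm,p in dict(tip=ray(i,468,198,23),back=ray(i,194,199,23),tipback=ray(i,370,199,23)).items():
    print(nm,p,(p[:2]-R0)@u,(p[:2]-R0)@n)
im=cv2.imread("pics/w7.png");g=cv2.cvtColor(im,cv2.COLOR_BGR2GRAY)
for uu in (200,230,265,300): print(uu,g[155:175,uu].tolist(),g[226:246,uu].tolist())
for uu in (380,420,455): print(uu,g[180:216,uu].tolist())
```

```text
far edge [439.23573551   8.79261667   0.        ] [574.42196748  18.4890084    0.        ] 0.07160355436502043
R0 [452.71639291 -32.27272046] old 451.5,-33.7
stop top corners [(np.float64(11.722171451242682), np.float64(24.933141531017714)), (np.float64(-0.5958903220969499), np.float64(-21.543467927301787))]
tip [625.3044998  -19.84881464  23.        ] 173.03463767130927 0.1491415302218188
back [482.7839641  -30.61096247  23.        ] 30.109703430021092 -0.4754331293093464
tipback [574.4113246  -24.03743247  23.        ] 121.97254276779327 -0.41854298822981995
200 [127, 126, 125, 125, 125, 127, 123, 121, 121, 123, 132, 138, 141, 143, 143, 144, 147, 152, 151, 152] [108, 107, 102, 101, 95, 90, 91, 93, 97, 100, 101, 100, 101, 100, 98, 100, 101, 101, 101, 100]
230 [128, 127, 128, 127, 127, 127, 122, 117, 118, 125, 130, 135, 138, 141, 143, 144, 148, 150, 151, 153] [111, 109, 104, 102, 99, 94, 90, 86, 78, 69, 63, 64, 63, 65, 64, 64, 62, 70, 91, 102]
265 [130, 129, 128, 129, 129, 127, 117, 115, 115, 123, 129, 134, 136, 138, 141, 140, 146, 149, 151, 149] [115, 110, 109, 105, 101, 99, 91, 88, 79, 67, 63, 63, 65, 63, 62, 63, 68, 93, 100, 101]
300 [128, 129, 128, 126, 128, 125, 118, 112, 113, 119, 125, 132, 133, 134, 137, 139, 143, 145, 147, 148] [114, 112, 110, 107, 104, 100, 95, 92, 80, 69, 64, 63, 63, 64, 63, 71, 93, 101, 103, 102]
380 [175, 196, 196, 196, 200, 193, 148, 123, 131, 138, 143, 147, 150, 154, 155, 154, 155, 156, 154, 150, 147, 145, 137, 135, 130, 123, 120, 112, 103, 89, 86, 105, 117, 116, 117, 117]
420 [192, 200, 195, 197, 202, 194, 145, 118, 127, 135, 140, 144, 147, 148, 148, 150, 151, 151, 151, 148, 147, 143, 140, 137, 131, 125, 121, 113, 103, 90, 86, 104, 116, 117, 118, 117]
455 [189, 198, 194, 195, 198, 190, 143, 116, 124, 126, 109, 129, 142, 145, 145, 147, 146, 148, 146, 145, 146, 142, 141, 136, 131, 128, 121, 114, 102, 90, 106, 176, 195, 182, 176, 197]
```

move_arm([
  [[0, -1.5, 0], [0, 0, 0], 0.3],
  [[0, -1.5, 0], [0, 0, 0], 0.3],
  [[0, 0, 4], [0, 0, 0], 0],
  [[0, 0, 4], [0, 0, 0], 0],
  [[3.2, 1.0, 0], [0, 0, 0], 0],
  [[4, 3, 0], [0, 0, 0], 0],
  [[4, 3, 0], [0, 0, 0], 0],
  [[1.1, 0.6, 0], [0, 0, 0], 0],
  [[0, 0, 0], [0, 0, 0], 0],
  [[0, 0, 0], [0, 0, 0], 0],
])

```text
t: 12.1
eef_pos: [652.1, -20.8, 93.2]
tcp_rot: [-3.14, -0.0, 1.641]
ft_force: [-0.3, -0.4, -0.0]
opening: 0.003
grip_force: 0.0
```

Run:
```python
from h import *
s=state();print(s["eef_pos"],s["tcp_rot"],s["opening"])
for nm in("scene","side"):
    i=camera_info(nm);g=cv2.cvtColor(read_camera(nm),cv2.COLOR_BGR2GRAY);cv2.imwrite(f"pics/{nm}8.png",g)
    # sample profile along horn axis at z=23, expected in rest x
    R0=np.array([452,-33.]);u=np.array([.9975,.071])
    print(nm,[(x,int(g[tuple(np.round(proj(i,[*(R0+x*u),29]))[::-1].astype(int))])) for x in range(20,200,6)])
```

```text
[652.1070212  -20.77209932  93.18401344] [-3.14026933e+00 -7.29574063e-05  1.64100593e+00] 0.003384405854182034
scene [(20, 71), (26, 86), (32, 100), (38, 105), (44, 105), (50, 105), (56, 104), (62, 105), (68, 106), (74, 106), (80, 104), (86, 97), (92, 103), (98, 84), (104, 80), (110, 99), (116, 96), (122, 96), (128, 98), (134, 95), (140, 96), (146, 98), (152, 96), (158, 97), (164, 98), (170, 72), (176, 63), (182, 83), (188, 117), (194, 135)]
side [(20, 169), (26, 169), (32, 149), (38, 72), (44, 140), (50, 138), (56, 140), (62, 136), (68, 139), (74, 138), (80, 139), (86, 139), (92, 138), (98, 98), (104, 140), (110, 102), (116, 141), (122, 142), (128, 133), (134, 143), (140, 142), (146, 133), (152, 144), (158, 142), (164, 135), (170, 146), (176, 162), (182, 164), (188, 150), (194, 154)]
```

move_arm([
  [[0, 0.1, -4], [0, 0, 0], 0],
  [[0, 0, -2.9], [0, 0, 0], 0],
  [[0, 0, -1], [0, 0, 0], 0],
  [[0, 0, 0], [0, 0, 0], 0],
  [[-0.5, -0.03, 0], [0, 0, 0], 0],
  [[-0.5, -0.04, 0], [0, 0, 0], 0],
  [[-0.3, -0.02, 0], [0, 0, 0], 0],
  [[-0.3, -0.02, 0], [0, 0, 0], 0],
  [[-0.2, -0.01, 0], [0, 0, 0], 0],
  [[-0.2, -0.02, 0], [0, 0, 0], 0],
])

```text
t: 13.2
eef_pos: [633.0, -19.8, 14.9]
tcp_rot: [3.141, 0.0, 1.642]
ft_force: [0.4, -0.0, 0.7]
opening: 0.004
grip_force: 0.0
```

move_arm([
  [[-0.25, -0.02, 0], [0, 0, 0], 0],
  [[-0.25, -0.02, 0], [0, 0, 0], 0],
  [[-0.25, -0.02, 0], [0, 0, 0], 0],
  [[-0.25, -0.02, 0], [0, 0, 0], 0],
  [[-0.25, -0.01, 0], [0, 0, 0], 0],
  [[-0.25, -0.02, 0], [0, 0, 0], 0],
  [[-0.25, -0.02, 0], [0, 0, 0], 0],
  [[-0.25, -0.02, 0], [0, 0, 0], 0],
  [[-0.25, -0.02, 0], [0, 0, 0], 0],
  [[-0.25, -0.01, 0], [0, 0, 0], 0],
])

```text
t: 14.2
eef_pos: [607.9, -21.7, 14.7]
tcp_rot: [3.141, 0.0, 1.642]
ft_force: [0.8, 0.7, 0.5]
opening: 0.006
grip_force: 0.8
```

move_arm([
  [[-0.15, -0.01, 0], [0, 0, 0], 0],
  [[-0.15, -0.01, 0], [0, 0, 0], 0],
  [[-0.1, -0.01, 0], [0, 0, 0], 0],
  [[-0.1, -0.01, 0], [0, 0, 0], 0],
  [[-0.1, 0, 0], [0, 0, 0], 0],
  [[-0.1, -0.01, 0], [0, 0, 0], 0],
  [[0, 0, 0], [0, 0, 0], 0],
])

```text
t: 14.9
eef_pos: [600.9, -22.2, 14.6]
tcp_rot: [-3.141, -0.0, 1.642]
ft_force: [0.8, 0.6, -0.3]
opening: 0.005
grip_force: 0.4
```

move_arm([
  [[-0.05, 0, 0], [0, 0, 0], 0],
  [[0, 0, 0], [0, 0, 0], 0],
])

```text
t: 15.1
eef_pos: [600.6, -22.2, 14.7]
tcp_rot: [3.142, 0.0, 1.642]
ft_force: [0.7, 0.1, -0.1]
opening: 0.005
grip_force: 0.6
```

Run:
```python
from h import *
i=camera_info("scene");g=cv2.cvtColor(read_camera("scene"),cv2.COLOR_BGR2GRAY)
i=camera_info("side");g=cv2.cvtColor(read_camera("side"),cv2.COLOR_BGR2GRAY)
R0=np.array([452,-33.]);u=np.array([.9975,.071])
print([(x,int(g[tuple(np.round(proj(i,[*(R0+x*u),29]))[::-1].astype(int))])) for x in range(-14,100,4)])
print(state()["ft_force"],state()["eef_pos"])
```

```text
[(-14, 54), (-10, 99), (-6, 151), (-2, 160), (2, 157), (6, 43), (10, 111), (14, 143), (18, 143), (22, 145), (26, 142), (30, 141), (34, 145), (38, 141), (42, 142), (46, 141), (50, 142), (54, 143), (58, 142), (62, 143), (66, 84), (70, 144), (74, 140), (78, 101), (82, 120), (86, 123), (90, 122), (94, 124), (98, 103)]
[ 0.45134199 -0.34787853 -0.20257896] [600.5289995  -22.18777441  14.63658141]
```

move_arm([
  [[-0.05, 0, 0], [0, 0, 0], 0],
  [[-0.05, -0.01, 0], [0, 0, 0], 0],
  [[0, 0, 0], [0, 0, 0], 0],
])

```text
t: 15.5
eef_pos: [599.5, -22.3, 14.7]
tcp_rot: [3.142, 0.0, 1.642]
ft_force: [1.0, -0.0, -0.3]
opening: 0.005
grip_force: 0.6
```

move_arm([
  [[-0.05, 0, 0], [0, 0, 0], 0],
  [[0, 0, 0], [0, 0, 0], 0],
])

```text
t: 15.7
eef_pos: [599.0, -22.3, 14.7]
tcp_rot: [3.142, 0.0, 1.642]
ft_force: [1.2, 0.2, -0.2]
opening: 0.006
grip_force: 0.6
```

move_arm([
  [[-0.05, 0, 0], [0, 0, 0], 0],
  [[0, 0, 0], [0, 0, 0], 0],
])

```text
t: 15.9
eef_pos: [598.5, -22.3, 14.7]
tcp_rot: [3.142, 0.0, 1.642]
ft_force: [1.1, -0.3, -0.4]
opening: 0.002
grip_force: 0.6
```

move_arm([
  [[-0.05, 0, 0], [0, 0, 0], 0],
  [[0, 0, 0], [0, 0, 0], 0],
])

```text
t: 16.1
eef_pos: [598.0, -22.3, 14.7]
tcp_rot: [3.142, 0.0, 1.642]
ft_force: [1.4, -0.6, 0.3]
opening: 0.005
grip_force: 0.6
```

move_arm([
  [[-0.05, 0, 0], [0, 0, 0], 0],
  [[0, 0, 0], [0, 0, 0], 0],
])

```text
t: 16.3
eef_pos: [597.5, -22.3, 14.6]
tcp_rot: [-3.142, -0.0, 1.642]
ft_force: [1.4, -0.6, 1.2]
opening: 0.006
grip_force: 0.6
```

move_arm([
  [[-0.05, 0, 0], [0, 0, 0], 0],
  [[0, 0, 0], [0, 0, 0], 0],
])

```text
t: 16.5
eef_pos: [597.0, -22.3, 14.7]
tcp_rot: [3.141, 0.0, 1.642]
ft_force: [1.5, 0.3, 0.2]
opening: 0.005
grip_force: 0.6
```

Run:
```python
from h import *
R0=np.array([452,-33.]);u=np.array([.9975,.071])
i=camera_info("side");g=cv2.cvtColor(read_camera("side"),cv2.COLOR_BGR2GRAY)
print([(x,int(g[tuple(np.round(proj(i,[*(R0+x*u),29]))[::-1].astype(int))])) for x in range(-8,20,2)])
print(state()["ft_force"],state()["eef_pos"])
```

```text
[(-8, 101), (-6, 151), (-4, 159), (-2, 159), (0, 158), (2, 155), (4, 155), (6, 115), (8, 145), (10, 141), (12, 143), (14, 142), (16, 143), (18, 143)]
[ 0.60907719 -1.3266904  -0.28455785] [597.03689601 -22.28619635  14.66451497]
```

move_arm([
  [[-0.05, 0, 0], [0, 0, 0], 0],
  [[0, 0, 0], [0, 0, 0], 0],
])

```text
t: 16.75
eef_pos: [596.5, -22.3, 14.6]
tcp_rot: [3.142, 0.0, 1.642]
ft_force: [1.2, 0.6, 0.5]
opening: 0.002
grip_force: 0.7
```

move_arm([
  [[-0.05, -0.01, 0], [0, 0, 0], 0],
  [[0, 0, 0], [0, 0, 0], 0],
])

```text
t: 16.95
eef_pos: [596.0, -22.4, 14.7]
tcp_rot: [3.142, 0.0, 1.642]
ft_force: [1.4, -0.2, 0.7]
opening: 0.001
grip_force: 0.7
```

move_arm([
  [[-0.05, 0, 0], [0, 0, 0], 0],
  [[0, 0, 0], [0, 0, 0], 0],
])

```text
t: 17.15
eef_pos: [595.9, -22.4, 14.7]
tcp_rot: [3.141, 0.0, 1.642]
ft_force: [4.2, 0.3, -0.5]
opening: 0.006
grip_force: 1.7
```

The force rose to 4 N and the hand stalled, so the back face is against the stop. I'll back off along the axis, then lift away.

move_arm([
  [[0.2, 0.01, 0], [0, 0, 0], 0],
  [[1, 0.07, 0], [0, 0, 0], 0],
  [[2, 0.14, 0], [0, 0, 0], 0],
  [[2, 0.14, 0], [0, 0, 0], 0],
  [[0, 0, 4], [0, 0, 0], 0],
  [[0, 0, 4], [0, 0, 0], 0],
  [[0, 0, 4], [0, 0, 0], 0],
  [[-3, -2, 4], [0, 0, 0], 0],
  [[-4, -3, 0], [0, 0, 0], 0],
  [[-4, -3, 0], [0, 0, 0], 0],
])

```text
t: 18.15
eef_pos: [539.0, -97.7, 172.8]
tcp_rot: [3.14, 0.001, 1.643]
ft_force: [0.6, -1.0, -1.0]
opening: 0.006
grip_force: 0.0
```

Run:
```python
from h import *
for k in range(4): read_camera("wrist")
R0=np.array([452,-33.]);u=np.array([.9975,.071]);n=np.array([-.071,.9975])
i=camera_info("side");g=cv2.cvtColor(read_camera("side"),cv2.COLOR_BGR2GRAY)
print([(x,int(g[tuple(np.round(proj(i,[*(R0+x*u),29]))[::-1].astype(int))])) for x in range(-8,20,2)])
i=camera_info("wrist");g=cv2.cvtColor(read_camera("wrist"),cv2.COLOR_BGR2GRAY);cv2.imwrite("pics/w9.png",g)
f=lambda x,y,z:int(g[tuple(np.round(proj(i,[*(R0+x*u+y*n),z]))[::-1].astype(int))])
print("axis",[(x,f(x,0,29)) for x in range(-14,16,2)],"tip",[(x,f(x,0,27)) for x in range(120,150,2)])
for x in(20,50,100,130): print(x,[(y,f(x,y,23)) for y in range(-28,30,2)])
print(state()["eef_pos"],state()["ft_force"])
```

```text
[(-8, 93), (-6, 140), (-4, 151), (-2, 151), (0, 150), (2, 148), (4, 148), (6, 122), (8, 133), (10, 133), (12, 132), (14, 134), (16, 135), (18, 135)]
axis [(-14, 180), (-12, 170), (-10, 164), (-8, 166), (-6, 168), (-4, 168), (-2, 126), (0, 122), (2, 124), (4, 124), (6, 123), (8, 124), (10, 125), (12, 125), (14, 124)] tip [(120, 124), (122, 124), (124, 122), (126, 125), (128, 126), (130, 125), (132, 125), (134, 124), (136, 136), (138, 181), (140, 182), (142, 180), (144, 183), (146, 181), (148, 182)]
20 [(-28, 54), (-26, 51), (-24, 52), (-22, 52), (-20, 52), (-18, 56), (-16, 68), (-14, 78), (-12, 88), (-10, 93), (-8, 100), (-6, 111), (-4, 114), (-2, 124), (0, 129), (2, 135), (4, 141), (6, 141), (8, 141), (10, 138), (12, 135), (14, 131), (16, 129), (18, 113), (20, 90), (22, 106), (24, 106), (26, 107), (28, 107)]
50 [(-28, 53), (-26, 52), (-24, 53), (-22, 54), (-20, 53), (-18, 60), (-16, 68), (-14, 81), (-12, 90), (-10, 96), (-8, 106), (-6, 111), (-4, 117), (-2, 127), (0, 131), (2, 136), (4, 136), (6, 140), (8, 141), (10, 138), (12, 132), (14, 130), (16, 123), (18, 117), (20, 102), (22, 108), (24, 106), (26, 107), (28, 107)]
100 [(-28, 84), (-26, 84), (-24, 85), (-22, 84), (-20, 86), (-18, 85), (-16, 78), (-14, 51), (-12, 56), (-10, 56), (-8, 55), (-6, 57), (-4, 70), (-2, 105), (0, 121), (2, 136), (4, 133), (6, 123), (8, 81), (10, 74), (12, 94), (14, 100), (16, 105), (18, 107), (20, 107), (22, 105), (24, 106), (26, 106), (28, 107)]
130 [(-28, 180), (-26, 176), (-24, 170), (-22, 177), (-20, 179), (-18, 117), (-16, 104), (-14, 99), (-12, 99), (-10, 101), (-8, 101), (-6, 97), (-4, 73), (-2, 107), (0, 125), (2, 130), (4, 127), (6, 119), (8, 112), (10, 134), (12, 133), (14, 170), (16, 171), (18, 169), (20, 169), (22, 174), (24, 167), (26, 168), (28, 175)]
[540.72982918 -97.08246189 171.85370603] [ 0.78953907  0.03612396 -0.1285259 ]
```

The tip ends at x≈136 and the body runs up to the stop face with no gap. The horn is centred on the groove and the hand is clear, so I'm handing in.

```bash
python3 -c "
from h import *
print(env.job_done())"
```

```text
the job is handed in; nothing more can be done
None
```

I handed the job in with the horn lying in the vee, its back face against the end stop (tip face measured at about 136 mm) and the hand clear; the hand-in returned no verdict.

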